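Move a sample tube from the travel clips to the roller mixer

TASK

Take the amber sample tube out of its two travel clips by rolling it sideways over the springy front leaves; do not pull it straight up, because the stiff rear hooks reach over it and must not be forced. Lay it gently lengthwise in either groove between the rollers of the mixer and let go. Then slide the mixer's fence in by its black knob until the tube lies between the fence and the tall end plate with only a few millimetres of play, so that it cannot creep along the rollers; leave the other things on the worktop where they are.

Things in the scene. Friction and masses are not known exactly. Their poses are not given: they have to be found in the camera images.
- clip_rail: Clip rail fixed to the worktop: aluminium plate 60 (x) x 128 (y) x 6 mm with two steel tube clips 12 mm wide at y = -31 and +31 mm, so 50 mm of tube is bare between them. Origin: centre of its underside; z up, y along the clipped tube, -x the front (robot side). Each clip has a springy leaf in front, a stiff hook behind and a floor 27 mm above the worktop.
- leaf_left (a joint): Angle (rad, 0 at rest, stop at 0.75) of the springy leaf of the clip at y = +31 mm; the other clip's is alike. A steel strip hinged at its foot (clip rail x = -20, z = 10 mm), its rounded nose at the tube's front 5 mm above the tube's axis, then flaring out up to z = 58 mm. It yields forward (-x): 0.5 N at the nose at first, about 5 N when the nose has moved 18 mm; it stops at 25 mm.
- clip_hooks: The two stiff hooks of the clips (origin and axes as the clip rail's). They curl round the tube's back (+x) with 1 mm clearance and over its top, rounded tips ending above the tube's axis (x = 0, z = 58 to 61 mm), and do not yield: the tube can rise only after its axis has moved 16 to 20 mm forward (-x), pushing the leaves over. Straight pulling only jams it under the hooks.
- rail_seat (a point): Point on the clip rail where the middle of the clipped tube lies at the start: 42 mm above the worktop, axes as the clip rail's.
- tube_mid (a point): Middle of the tube, on its axis. Opaque amber conical sample tube, 118 mm long, about 75 g, along its own y axis: round body 30 mm thick from y = -39 to +43 mm, white ribbed cap 33 mm thick from +43 to +59 mm, tapered end from -39 to -59 mm. It can turn about y. At the start it lies in the clips with the cap at the rail's +y end, within 3 mm of rail_seat along y.
- roller_mixer: Roller mixer fixed to the worktop, white housing 120 (x) x 182 (y) mm. Origin: centre of its underside; z up, -x its front, y along the rollers. Three free-turning dark rollers 25 mm thick, axes at x = -33, 0, +33 mm, 52 mm up (tops at 64.5 mm). Tall fixed end plate at the +y end: inner face y = +78 mm, top z = 82 mm. At the -y end the sliding fence over a low plate 63 mm high.
- groove_front (a point): Where the middle of a tube bedded in the front groove (between front and middle roller) lies, half-way along the rollers: mixer x = -16.5, y = 0, z = 75 mm; axes as the mixer's, tube axis along y. Fingertips beside a bedded tube can reach at most 9 mm below its axis, then they meet the rollers.
- groove_rear (a point): The same for the rear groove (between middle and rear roller): mixer x = +16.5, y = 0, z = 75 mm. Either groove will do.
- fence (a joint): Position of the sliding fence (m): 0 = fully open at the mixer's -y end, growing towards +y, to 0.070. Clear length between the fence's flat face and the end plate: 151 mm minus this value; a 118 mm tube is shut in without play at 0.033. About 1.2 N of friction; it stays where it is left. Its plate crosses all rollers, from 67 to 87 mm above the worktop.
- fence_knob (a point): Centre of the fence's upright round black knob, 24 mm thick, from 90 to 113 mm above the worktop, centre at 101.5 mm, standing 17 mm behind (-y of) the fence's face; axes as the mixer's. Moving it along the mixer's y slides the fence.
- lens_tissue: Bystander: lens tissue pad 93x66x9 mm, lying flat; origin at the centre of its underside.
- ballpoint_2: Bystander: pen 142 mm long and 15 mm thick, lying; origin at the centre of its underside.
- petri_dish_1: Bystander: lidded culture dish 60 mm across and 14 mm high; origin at the centre of its underside.
- specimen_cup_1: Bystander: specimen cup with screw lid, 62 mm across and 72 mm high, upright; origin at the centre of its underside.
- specimen_cup_2: Bystander: a second specimen cup like the first; origin at the centre of its underside.
- immersion_oil: Bystander: small dropper bottle 35 mm across and 86 mm high, upright; origin at the centre of its underside.

How it is judged:
On the way, in this order (a step that is already met when the one before it is completed fails the run):
1. The tube has left the clips (distance between tube_mid and rail_seat above 0.05 m and contact force between tube and clip_rail below 0.1 N), for 0.2 s.
2. The tube lies lengthwise in a groove between two rollers, released ((x of tube_mid in the frame of roller_mixer between 0.0125 and 0.0205 m or x of tube_mid in the frame of roller_mixer between -0.0205 and -0.0125 m) and z of tube_mid in the frame of roller_mixer between 0.071 and 0.079 m and angle between the y axis of tube_mid and the y axis of roller_mixer, either way round below 0.1 rad and contact force between tube and the fingers below 0.05 N), for 0.3 s.
At the end, for the whole second after the job is handed in: The tube lies at rest, released, lengthwise in a groove between two rollers (middle within 4 mm of the groove line and of its bedded height, axis within 0.1 rad of the rollers), and the fence leaves it at most 10 mm of play to the end plate ((x of tube_mid in the frame of roller_mixer between 0.0125 and 0.0205 m or x of tube_mid in the frame of roller_mixer between -0.0205 and -0.0125 m) and z of tube_mid in the frame of roller_mixer between 0.071 and 0.079 m and angle between the y axis of tube_mid and the y axis of roller_mixer, either way round below 0.1 rad and value of joint fence between 0.023 and 0.036 m and linear speed of tube below 0.02 m/s); the robot touches nothing.
It fails at once if The stiff hooks are forced (over 30 N between tube and hooks) (contact force between tube and clip_hooks above 30 N).
It fails at once if The tube is slammed or jammed on the mixer (over 40 N) (contact force between tube and roller_mixer above 40 N).
It fails at once if A bystander is pushed more than 30 mm (distance of any of lens_tissue, ballpoint_2, petri_dish_1, specimen_cup_1, specimen_cup_2, immersion_oil from where it was at the start of the episode above 0.03 m).
It also fails if it takes over 48 s, if anything falls off the work surface, if the arm or the gripper's body presses on something with over 40 N, if the wrist force passes 120 N, or if a joint passes its speed limit or range.

ROBOT

A 6-joint arm with a two-finger parallel gripper is mounted at the origin on a cart in front of the work surface, level with it; the furniture and walls round the work are solid. World frame = base frame: x ahead of the robot, y to its left, z up, the work surface at z = 0. Lengths are in m, angles in rad, forces in N, time in s.
With the tool pointing down it reaches from about 0.375 to 0.925 m from the base axis. Payload 5.7 kg.
Tool frame: the origin (TCP) lies midway between the tips of the shut fingers; the grasp point (between the pads) lies 19 mm behind it; z points along the fingers, y is the direction in which the jaws open and shut (so a half turn about z gives the same grasp; the last joint's range is limited). The gripper opens to 88 mm and grips with 3 to 60 N. Pads are 20 mm wide; open, the fingers measure 115 mm over their backs; the gripper's body (75 mm by 178 mm) begins 61 mm behind the grasp point.
Start: joints at [1.098, 0.359, 1.51, -0, 1.272, -0.115], TCP at [0.21, 0.562, 0.223] pointing down, gripper open.
Joint ranges: [-2.97, 2.97], [-1.01, 2.36], [0.21, 2.38], [-0.96, 4.11], [0.2, 2.71], [-2.98, 2.98]. Speed limits (rad/s): [2.39, 2.39, 3.14, 3.14, 3.14, 3.14].

INTERFACE

Orientations are given as [roll, pitch, yaw] about the fixed x, y, z axes, in that order (R = Rz(yaw) Ry(pitch) Rx(roll)).
In Python, from station import manip gives the robot as it stands. The module is installed in compiled form; this text tells all that it offers.
- The arm moves only by the tool carry_out, never from a script. Its argument "increments" is text: rows parted by semicolons, each of 7 numbers parted by spaces: the shift along the tool's x, y, z in m, then the turn, a rotation vector about the tool's x, y, z in degrees, then the opening, from -1 (shut) to 1 (fully open). A call has 1 to 20 rows; each row is the pose to reach, as a shift and turn from the pose commanded when the call began, along the tool's axes at that moment; what a row does not reach only later rows make up. A row lasts 1/10 s, in which the tool goes at most 50 mm and 8.59 degrees, less where a joint would pass 70% of its speed; a pose out of reach is approached as far as the arm can. A call with a gripper value outside its range is refused whole. The fingers move at their own pace and stop on an object; "squeeze" is the grip in N (left out, the last holds). Time passes only in rows, so rows that repeat a pose let the fingers close. It gives the time, the measured TCP pose, the force and the opening at its end, in the units of the state.
- manip.read_state(): the state, without advancing time (a new reading comes with each control period).
- manip.read_camera(name): name is "scene" or "top" or "wrist"; returns a dict with "image" (400x640x3 uint8, red, green, blue), "range_z" (400x640 float32, m along the optical axis (not along the pixel's ray), 0 where there is no reading), "camera_matrix" (3x3 intrinsics, pixels), "origin" and "orientation" of the camera in the world; the wrist camera has in their place "mount" (4x4, takes a point from camera to tool coordinates, whose origin is the TCP and whose axes are the flange's). Camera axes: x right, y up, looking along -z (the intrinsics and any distortion apply to the point x, -y, -z); pixel columns grow to the right and rows downward; lengths in m; the calibration is good to about 2 mm. A picture is of the moment at which its call begins: read the wrist's pose just before it.
- manip.job_done(): hands the job in, once; it reports no verdict.
The state is a dict: "time_s": time; "qpos": joint angles; "qvel": joint speeds; "effort": joint torques, N m; "eef_pos": TCP position; "tcp_rot": TCP orientation; "wrist_force": force on the tool from outside, world axes, zero at the start; "ft_torque": the same for the moment, N m; "gripper_width": finger opening in m.
Only numpy, scipy, OpenCV 4.12 (cv2) and the standard library are available. Lean on these libraries where they do the work, as an engineer would, in place of code of your own. Each camera call takes 0.05 s, during which the arm holds its last target. There are 200 camera calls.

## Working session

There is one attempt and no reset: what is moved stays moved. The work goes in short steps, Python scripts to look and compute and a tool call to move; the robot and the scene stay as the last step left them, time stands still between calls to the robot, and variables do not carry over. Pictures are saved under pics/ and viewed, about 8 in all and at most 12, crops included, and the job is handed in when it is done.

Besides the shell and the picture viewer there is one more tool, called as a command line: name --argument value ..., lists and objects as JSON in quotes. carry_out: Moves the arm, as the interface text tells. Its arguments: {"type":"object","properties":{"increments":{"type":"string"},"squeeze":{"type":"number"}},"required":["increments"]}

```bash
mkdir -p pics
cat > h.py <<'E'
import numpy as np, cv2
from scipy.spatial.transform import Rotation as R
from station import manip
def cam(n):
    s=manip.read_state(); c=manip.read_camera(n)
    if 'mount' in c:
        T=np.eye(4); r=np.array(s['tcp_rot'])
        T[:3,:3]=r if r.shape==(3,3) else R.from_euler('xyz',r).as_matrix()
        T[:3,3]=s['eef_pos']; c['T']=T@np.array(c['mount'])
    else:
        T=np.eye(4); o=np.array(c['orientation'])
        T[:3,:3]=o if o.shape==(3,3) else R.from_euler('xyz',o).as_matrix()
        T[:3,3]=c['origin']; c['T']=T
    return c
def cloud(c):
    K=np.array(c['camera_matrix']); z=c['range_z']; v,u=np.mgrid[:z.shape[0],:z.shape[1]]
    P=np.stack([(u-K[0,2])/K[0,0]*z,-(v-K[1,2])/K[1,1]*z,-z],-1)
    W=P@c['T'][:3,:3].T+c['T'][:3,3]; W[z<=0]=np.nan
    return W
def save(c,n): cv2.imwrite('pics/'+n,c['image'][:,:,::-1])
E
python3 - <<'E'
from h import *
s=manip.read_state(); print(s)
for n in('top','scene'):
    c=cam(n); save(c,n+'.png'); print({k:v for k,v in c.items() if k not in('image','range_z')}); np.savez(n,W=cloud(c),I=c['image'])
E
```

```text
{'time_s': 0.0, 'qpos': array([ 1.09792916e+00,  3.59482648e-01,  1.51141246e+00, -3.18293491e-05,
        1.27250320e+00, -1.15105445e-01]), 'qvel': array([ 0.00070334, -0.00155453, -0.00177529, -0.00142469, -0.00165802,
        0.00240234]), 'effort': array([-1.67132475e-04, -5.15380669e+01, -2.70727748e+01,  6.74819690e-02,
        3.50500667e-02, -1.23348286e-04]), 'eef_pos': array([0.20981469, 0.5613888 , 0.22183051]), 'tcp_rot': array([-3.13979545e+00, -1.77176921e-04,  2.78384015e+00]), 'wrist_force': array([1.15155457, 0.15872344, 0.21480127]), 'ft_torque': array([-0.00817558,  0.02476564, -0.0129772 ]), 'gripper_width': 0.08772642269315953}
{'camera_matrix': array([[466.22236212,   0.        , 323.05244111],
       [  0.        , 466.22236212, 191.39161804],
       [  0.        ,   0.        ,   1.        ]]), 'origin': array([-0.3527341 , -0.11867276,  1.3649508 ]), 'orientation': array([ 0.61435184,  0.01488809, -1.34667043]), 'T': array([[ 0.22222957,  0.79861666, -0.559308  , -0.3527341 ],
       [-0.9748807 ,  0.17324744, -0.13997481, -0.11867276],
       [-0.01488754,  0.57636512,  0.81705668,  1.3649508 ],
       [ 0.        ,  0.        ,  0.        ,  1.        ]])}
{'camera_matrix': array([[382.74359906,   0.        , 322.36583136],
       [  0.        , 382.74359906, 197.94204045],
       [  0.        ,   0.        ,   1.        ]]), 'origin': array([ 0.02520502, -0.39407622,  0.90745801]), 'orientation': array([ 0.71681962,  0.0117418 , -0.79949266]), 'T': array([[ 0.69702251,  0.54592476, -0.4648933 ,  0.02520502],
       [-0.71695311,  0.5199898 , -0.46431546, -0.39407622],
       [-0.01174153,  0.65694503,  0.75384705,  0.90745801],
       [ 0.        ,  0.        ,  0.        ,  1.        ]])}
```

View pics/top.png

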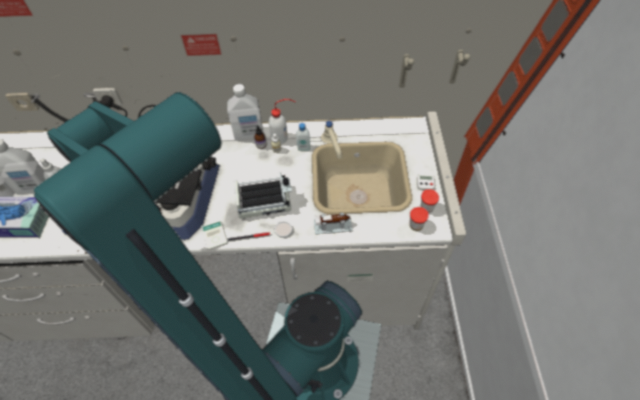

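View pics/scene.png

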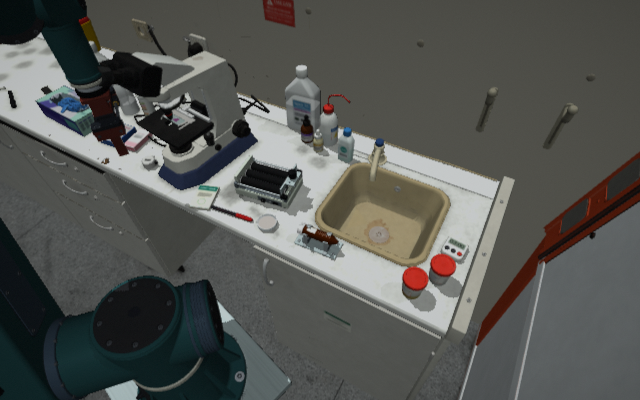

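Top view: mixer at about (263,193), rail with tube at (333,222), and cups at the right end. In the scene view the mixer is at (268,182), rail (320,238), dish (267,223), pen (232,213), tissue (205,197). Next I'll take measurements and an enlarged crop.

Run:
```python
from h import *
d=np.load('scene.npz'); W=d['W']; I=d['I']
a=cv2.resize(I[145:265,215:355],None,fx=5.7,fy=5,interpolation=cv2.INTER_CUBIC)[:,:,::-1]
cv2.imwrite('pics/crop.png',a)
hsv=cv2.cvtColor(I,cv2.COLOR_RGB2HSV)
print('table z',np.nanmedian(W[255:262,215:230,2]), W[225,290])
for n in('top','scene'):
    d=np.load(n+'.npz');W=d['W'];I=d['I'];hsv=cv2.cvtColor(I,cv2.COLOR_RGB2HSV).astype(int)
    m=(hsv[...,0]<15)&(hsv[...,1]>90)&(hsv[...,2]<180)&(W[...,2]>.02)&(W[...,2]<.08)&(W[...,0]>.3)&(W[...,0]<.8)&(W[...,1]<.3)
    P=W[m]; n_,l,st,ce=cv2.connectedComponentsWithStats(m.astype(np.uint8))
    for i in range(1,n_):
        if st[i,4]>15:
            P=W[l==i]; c=P.mean(0); q=np.linalg.svd(P[:,:2]-c[:2])[2][0]
            print(n,ce[i],st[i],c,P.min(0),P.max(0),'ang',np.degrees(np.arctan2(q[1],q[0])))
    # rollers
    m=(I.max(-1)<70)&(W[...,2]>.04)&(W[...,2]<.125)&(W[...,0]>.45)&(W[...,0]<.8)&(W[...,1]<.35)&(W[...,1]>-.3)
    n_,l,st,ce=cv2.connectedComponentsWithStats(m.astype(np.uint8))
    for i in range(1,n_):
        if st[i,4]>8:
            P=W[l==i]; print(n,'dark',ce[i],st[i],P.mean(0),P.min(0),P.max(0))
```

```text
table z -0.8953993548072043 [0.4397147  0.15676732 0.00556679]
top [428.20833333 203.125     ] [422 200  15   6  24] [ 0.56254871 -0.24952179  0.06825291] [ 0.55790346 -0.27484901  0.06187159] [ 0.57252372 -0.22832498  0.07444442] ang -93.10756758208908
top [337.5  218.04] [326 214  23   9 100] [0.44986073 0.03529264 0.05369441] [0.42871783 0.00257943 0.04457774] [0.46579917 0.07020543 0.06205062] ang -68.06858597065525
top [417.42857143 221.28571429] [410 217  17   7  28] [ 0.48459243 -0.22229645  0.06748732] [ 0.4781575  -0.24812468  0.05937811] [ 0.49840933 -0.19715651  0.07821476] ang -97.13081968728639
top dark [285.41666667 181.20833333] [284 178   4   7  24] [0.51898891 0.22835008 0.11189032] [0.51135306 0.22197402 0.1006967 ] [0.53137542 0.23562071 0.11886258]
top dark [265.73249551 192.98922801] [248 182  35  22 557] [0.49275257 0.29542439 0.05974636] [0.45016208 0.23401099 0.04008168] [0.54413277 0.34994186 0.0706482 ]
top dark [286.61538462 202.61538462] [285 201   4   4  13] [0.46936218 0.2147375  0.05993428] [0.46427742 0.20934179 0.05047229] [0.47553637 0.21991133 0.063
[... 601 characters left out ...]
268.48837209] [408 266  17   6  43] [ 0.53109009 -0.2094613   0.07480227] [ 0.51775704 -0.22935538  0.07050572] [ 0.54329924 -0.19356107  0.07751369] ang -56.11910325263704
scene [412.86170213 284.77659574] [403 269  25  22  94] [ 0.4932666  -0.2303353   0.06943101] [ 0.48086544 -0.25367982  0.04935236] [ 0.52136383 -0.19338123  0.07799698] ang -73.00485680227743
scene dark [274.70843373 179.85180723] [250 166  52  36 830] [0.49608526 0.28044505 0.06658213] [0.45004787 0.20596745 0.04001158] [0.58084136 0.34987    0.1179391 ]
scene dark [330.48192771 239.59036145] [323 234  15  11  83] [0.46039756 0.01238682 0.05256496] [ 0.45005673 -0.00291901  0.04227084] [0.47391528 0.0326999  0.06056703]
```

View pics/crop.png

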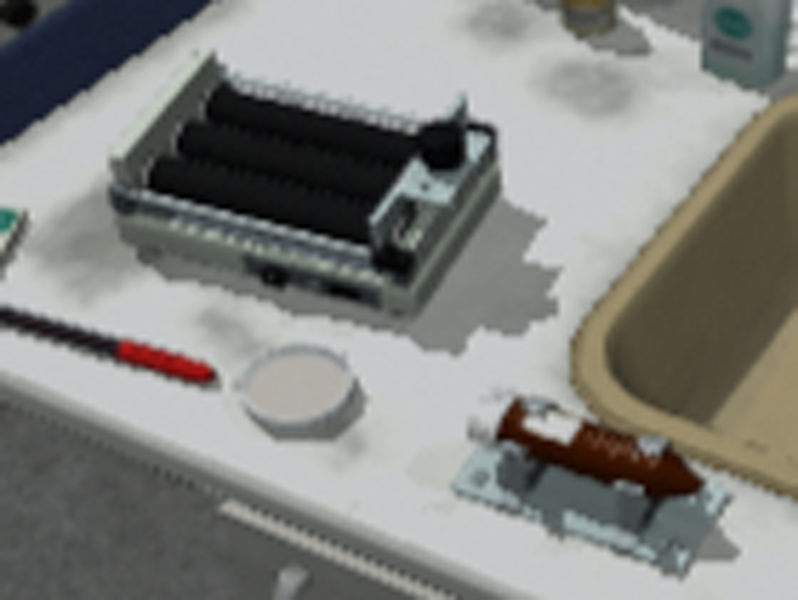

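The crop shows the cap at the left (+y) end of the tube, the mixer's tall plate at the left, and its fence and black knob at the right. I'll raise the arm and swing over the area for a close wrist view; first, the increments.

```bash
cat >> h.py <<'E'
def inc(pos,yaw,base=None):
    "tool-frame shift and rotvec(deg) to reach world pos, tool down, tool-y at heading yaw(deg)"
    s=manip.read_state(); A=R.from_euler('xyz',s['tcp_rot']) if base is None else base
    B=R.from_euler('xyz',[180,0,yaw+90],degrees=True)
    r=np.degrees((A.inv()*B).as_rotvec()); 
    return np.round(A.inv().apply(np.array(pos)-s['eef_pos']),4),np.round(r,2)
E
python3 - <<'E'
from h import *
print(inc([.21,.561,.45],69.5)); print(inc([.42,.17,.45],22))
W=np.load('scene.npz')['W']
m=(W[...,2]>.1)&(W[...,1]>.3)&(W[...,1]<.56)&(W[...,0]<.9)&(W[...,0]>.2)
print(np.nanmin(W[m],0),np.nanmax(W[m],0))
E
```

```text
(array([-2.000e-04, -7.000e-04, -2.281e-01]), array([-0.09, -0.01, -0.  ]))
(array([-0.3339, -0.2934, -0.2277]), array([-9.00e-02,  3.00e-02,  4.75e+01]))
[0.20002245 0.30005294 0.10002971] [0.89982378 0.5599983  0.64189538]
```

carry_out --increments "0 0 -0.05 0 0 0 1; 0 0 -0.1 0 0 0 1; 0 0 -0.15 0 0 0 1; 0 0 -0.2 0 0 0 1; 0 0 -0.228 0 0 0 1; -0.035 -0.03 -0.228 0 0 5 1; -0.07 -0.06 -0.228 0 0 10 1; -0.105 -0.09 -0.228 0 0 15 1; -0.14 -0.12 -0.228 0 0 20 1; -0.175 -0.15 -0.228 0 0 25 1; -0.21 -0.18 -0.228 0 0 30 1; -0.245 -0.21 -0.228 0 0 35 1; -0.28 -0.24 -0.228 0 0 40 1; -0.31 -0.27 -0.228 0 0 44 1; -0.334 -0.293 -0.228 0 0 47.5 1; -0.334 -0.293 -0.228 0 0 47.5 1; -0.334 -0.293 -0.228 0 0 47.5 1; -0.334 -0.293 -0.228 0 0 47.5 1; -0.334 -0.293 -0.228 0 0 47.5 1"

```text
time_s: 2.0
eef_pos: [0.4198, 0.1716, 0.4506]
tcp_rot: [-3.141, -0.0, 1.957]
wrist_force: [-0.3, 0.2, 0.7]
gripper_width: 0.0877
```

Run:
```python
from h import *
s=manip.read_state();print(s['eef_pos'],s['tcp_rot'],s['qpos'],s['wrist_force'])
c=cam('wrist'); save(c,'w1.png'); W=cloud(c); np.savez('w1',W=W,I=c['image'])
print(c['T'].round(3)); print([W[v,u].round(3) for v,u in((50,50),(50,590),(200,320),(350,50),(350,590))])
```

```text
[0.4197989  0.17162295 0.45059048] [-3.14135444e+00 -3.54664558e-04  1.95698979e+00] [ 2.35308977e-01  4.59026777e-03  1.41511829e+00  3.18470958e-04
  1.72217290e+00 -1.50836551e-01] [-0.34854426  0.17010194  0.67105568]
[[ 0.927 -0.361 -0.106  0.391]
 [ 0.376  0.889  0.262  0.243]
 [-0.    -0.283  0.959  0.613]
 [ 0.     0.     0.     1.   ]]
[array([-0.084,  0.15 , -0.001]), array([0.753, 0.476, 0.082]), array([0.468, 0.074, 0.006]), array([0.356, 0.172, 0.555]), array([0.467, 0.217, 0.555])]
```

View pics/w1.png

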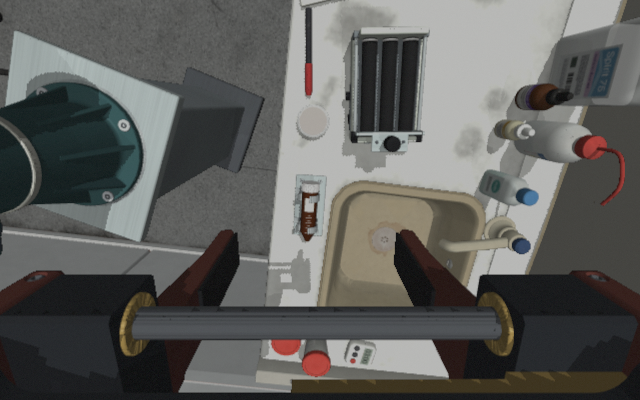

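Wrist view: rail at (310,208) with the cap up at (311,183), mixer at (388,85), knob at (391,143), all clear. Now I'll fit positions.

```bash
cat > fit.py <<'E'
from h import *
def rect(P):
    (c,s,a)=cv2.minAreaRect((P[:,:2]*1000).astype(np.float32)); return np.round(c,1),np.round(s,1),round(a,1)
def line(P):
    c=P.mean(0); q=np.linalg.svd(P[:,:2]-c[:2],full_matrices=False)[2][0]; return c.round(4),round(np.degrees(np.arctan2(q[1],q[0]))%180,2)
def box(W,x0,x1,y0,y1,z0,z1): return (W[...,0]>x0)&(W[...,0]<x1)&(W[...,1]>y0)&(W[...,1]<y1)&(W[...,2]>z0)&(W[...,2]<z1)
E
python3 - <<'E'
from fit import *
for n in('w1','scene'):
    d=np.load(n+'.npz');W=d['W'];I=d['I'];hsv=cv2.cvtColor(I,cv2.COLOR_RGB2HSV).astype(int)
    print(n,'table',np.nanmedian(W[box(W,.4,.6,.05,.2,-.01,.004)][:,2]))
    b=box(W,.38,.53,-.06,.13,.003,.09)
    k,l,st,ce=cv2.connectedComponentsWithStats(b.astype(np.uint8)); i=1+np.argmax(st[1:,4]); P=W[l==i]
    print('rail',rect(P),st[i]);
    am=(l==i)&(hsv[...,0]<15)&(hsv[...,1]>90)
    print('amber',line(W[am]),W[am].min(0).round(3),W[am].max(0).round(3),'top z',np.percentile(W[am][:,2],95))
    b=box(W,.36,.66,.13,.43,.03,.13)
    k,l,st,ce=cv2.connectedComponentsWithStats(b.astype(np.uint8)); i=1+np.argmax(st[1:,4]); P=W[l==i]
    print('mixer',rect(P),st[i])
    m=l==i
    R_=m&(I.max(-1)<70)&box(W,0,1,.22,1,.058,.068); print('rollertops',line(W[R_]),R_.sum())
    K=m&box(W,0,1,0,1,.105,.13); print('knob',W[K].mean(0).round(4),rect(W[K]),K.sum())
    E=m&box(W,0,1,.3,1,.076,.09); print('endplate',line(W[E]),rect(W[E]),E.sum())
    F=m&box(W,0,1,.0,.28,.078,.092); print('fence top',line(W[F]),rect(W[F]),F.sum())
E
```

```text
w1 table 0.00010241819381984207
rail (array([451.7,  55.7]), array([ 60. , 127.8]), 18.2) [ 294  174   33   67 1806]
amber (array([0.4517, 0.0476, 0.0532]), np.float64(108.4)) [0.427 0.001 0.045] [0.473 0.097 0.059] top z 0.05730510669442488
mixer (array([495. , 306.3]), array([122.1, 189.3]), 23.1) [ 350   26   80  126 8715]
rollertops (array([0.4909, 0.3155, 0.0627]), np.float64(114.31)) 3619
knob [0.5248 0.2332 0.1123] (array([525.4, 232.7]), array([23.5, 23.7]), 22.9) 204
endplate (array([0.4605, 0.3875, 0.0818]), np.float64(23.13)) (array([460.1, 387.9]), array([103.1,  10.6]), 23.0) 539
fence top (array([0.5236, 0.2379, 0.0869]), np.float64(25.36)) (array([526. , 234.2]), array([112.4,  32.2]), 23.2) 601
scene table 0.0024339054704534124
rail (array([455.3,  34.9]), array([149.9, 189.1]), 0.3) [ 286  212   80   63 2017]
amber (array([0.4501, 0.0392, 0.0535]), np.float64(111.87)) [ 0.427 -0.003  0.019] [0.472 0.094 0.063] top z 0.06034964903652738
mixer (array([492.6, 303.4]), array([132.2, 190.9]), 23.4) [ 234  154   69   51 2155]
rollertops (array([0.4847, 0.3131, 0.0642]), np.float64(109.66)) 654
knob [0.5254 0.2291 0.1138] (array([526.6, 229.8]), array([21.3, 22.3]), 13.4) 57
endplate (array([0.4596, 0.3834, 0.0837]), np.float64(22.59)) (array([462.2, 385.7]), array([102.8,  12.1]), 22.4) 119
fence top (array([0.5177, 0.23  , 0.0887]), np.float64(18.7)) (array([526.9, 232. ]), array([111.5,  32.6]), 23.3) 128
```

The rail fit agrees with the given sizes (60×127.8 mm): centre (0.4517, 0.0557), yaw 18.2°. Mixer yaw is about 23°. Going above the rail seat.

Run:
```python
from h import *
print(inc([.4517,.0557,.20],18.2))
```

```text
(array([-0.1194, -0.0141,  0.2506]), array([-0.01, -0.01,  3.93]))
```

carry_out --increments "-0.03 -0.004 0.03 0 0 1 0.4; -0.06 -0.007 0.065 0 0 2 0.4; -0.09 -0.011 0.1 0 0 3 0.4; -0.1194 -0.0141 0.14 0 0 3.93 0.4; -0.1194 -0.0141 0.18 0 0 3.93 0.4; -0.1194 -0.0141 0.22 0 0 3.93 0.4; -0.1194 -0.0141 0.2506 0 0 3.93 0.4; -0.1194 -0.0141 0.2506 0 0 3.93 0.4; -0.1194 -0.0141 0.2506 0 0 3.93 0.4; -0.1194 -0.0141 0.2506 0 0 3.93 0.4"

```text
time_s: 3.05
eef_pos: [0.4536, 0.055, 0.2019]
tcp_rot: [3.139, 0.001, 1.887]
wrist_force: [0.7, 0.2, -0.2]
gripper_width: 0.0612
```

Run:
```python
from fit import *
s=manip.read_state();print(s['eef_pos'],s['tcp_rot'],s['gripper_width'])
c=cam('wrist'); save(c,'w2.png'); W=cloud(c);I=c['image'];hsv=cv2.cvtColor(I,cv2.COLOR_RGB2HSV).astype(int)
b=box(W,.38,.53,-.06,.16,.003,.09)
k,l,st,ce=cv2.connectedComponentsWithStats(b.astype(np.uint8)); i=1+np.argmax(st[1:,4]); P=W[l==i]
print('rail',rect(P),st[i])
am=(l==i)&(hsv[...,0]<15)&(hsv[...,1]>90)
a=np.radians(18.2);c0=np.array([.4517,.0557])
Q=lambda P:np.c_[(P[:,:2]-c0)@np.array([[np.cos(a),-np.sin(a)],[np.sin(a),np.cos(a)]]),P[:,2]]
q=Q(W[am]); print('amber rail frame',np.percentile(q,[1,50,99],axis=0).round(4))
t=q[q[:,2]>.054]; print('crest x',t.mean(0))
```

```text
[0.45358059 0.05497898 0.20188467] [3.13856826e+00 1.16425919e-03 1.88716843e+00] 0.06117641360244755
rail (array([452. ,  54.2]), array([ 60., 127.]), 18.3) [ 287  117   54  118 5653]
amber rail frame [[-0.0144 -0.0572  0.0462]
 [-0.0031 -0.0086  0.0537]
 [ 0.0134  0.0396  0.0581]]
crest x [-0.00091797 -0.00527516  0.05603961]
```

View pics/w2.png

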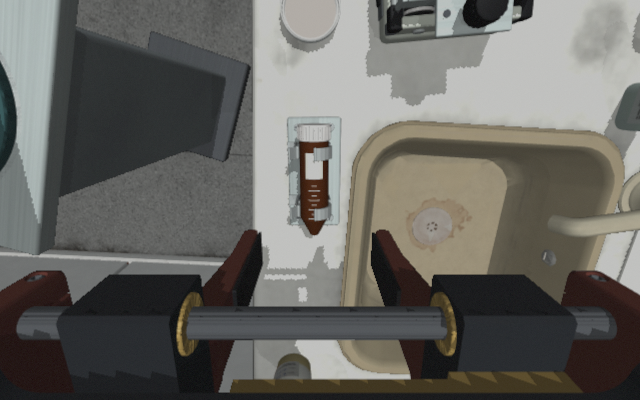

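View: tube in the clips at (314,175), hooks on its right at (322,155) and (322,212). The second rail fit agrees within about 1.5 mm. Descending to grip.

Run:
```python
from h import *
print(inc([.4518,.0548,.035],18.2))
```

```text
(array([ 0.0007, -0.0024,  0.167 ]), array([ 0.2 ,  0.08, -0.09]))
```

carry_out --increments "0 0 0.03 0 0 0 0.4; 0 0 0.06 0 0 0 0.4; 0 0 0.07 0 0 0 0.4; 0 0 0.07 0 0 0 0.4; 0 0 0.07 0 0 0 0.4; 0 0 0.07 0 0 0 0.4"

```text
time_s: 3.7
eef_pos: [0.4533, 0.0546, 0.1315]
tcp_rot: [3.139, 0.001, 1.886]
wrist_force: [-0.8, -0.1, -0.2]
gripper_width: 0.0618
```

Run:
```python
from h import *
print(manip.read_state()['eef_pos'],inc([.4518,.0548,.035],18.2))
```

```text
[0.45333642 0.05455737 0.13147664] (array([ 0.0008, -0.0016,  0.0965]), array([ 0.14,  0.06, -0.13]))
```

carry_out --increments "0.001 -0.0015 0.03 0 0 0 0.4; 0.001 -0.0015 0.055 0 0 0 0.4; 0.001 -0.0015 0.075 0 0 0 0.4; 0.001 -0.0015 0.09 0 0 0 0.4; 0.001 -0.0015 0.0965 0 0 0 0.4; 0.001 -0.0015 0.0965 0 0 0 0.4; 0.001 -0.0015 0.0965 0 0 0 0.4"

```text
time_s: 4.4
eef_pos: [0.4511, 0.055, 0.0343]
tcp_rot: [3.14, 0.001, 1.886]
wrist_force: [0.0, -0.1, -0.1]
gripper_width: 0.0613
```

carry_out --increments "0 0 0 0 0 0 -0.2; 0 0 0 0 0 0 -0.3; 0 0 0 0 0 0 -0.4; 0 0 0 0 0 0 -0.5; 0 0 0 0 0 0 -0.5; 0 0 0 0 0 0 -0.5" --squeeze 10

```text
time_s: 5.0
eef_pos: [0.4505, 0.0551, 0.0337]
tcp_rot: [3.141, 0.0, 1.886]
wrist_force: [0.4, 0.4, 3.1]
gripper_width: 0.0303
```

carry_out --increments "0 0 0 0 0 0 -0.6; 0 -0.002 -0.0005 0 0 0 -0.6; 0 -0.005 -0.001 0 0 0 -0.6; 0 -0.008 -0.001 0 0 0 -0.6; 0 -0.011 -0.001 0 0 0 -0.6; 0 -0.014 -0.001 0 0 0 -0.6; 0 -0.017 -0.001 0 0 0 -0.6; 0 -0.019 -0.001 0 0 0 -0.6; 0 -0.0205 -0.001 0 0 0 -0.6; 0 -0.0205 -0.001 0 0 0 -0.6; 0 -0.0205 -0.001 0 0 0 -0.6" --squeeze 25

```text
time_s: 6.1
eef_pos: [0.436, 0.0489, 0.0354]
tcp_rot: [3.132, 0.002, 1.885]
wrist_force: [9.2, 5.0, -4.1]
gripper_width: 0.0292
```

carry_out --increments "0 -0.002 0 0 0 0 -0.6; 0 -0.004 0 0 0 0 -0.6; 0 -0.004 0 0 0 0 -0.6; 0 -0.004 -0.002 0 0 0 -0.6; 0 -0.004 -0.004 0 0 0 -0.6; 0 -0.004 -0.006 0 0 0 -0.6; 0 -0.004 -0.006 0 0 0 -0.6"

```text
time_s: 6.8
eef_pos: [0.4331, 0.0473, 0.0421]
tcp_rot: [3.131, 0.004, 1.886]
wrist_force: [9.0, 0.8, 2.9]
gripper_width: 0.0295
```

carry_out --increments "0 0 -0.003 0 0 0 -0.6; 0 0 -0.007 0 0 0 -0.6; 0 0 -0.011 0 0 0 -0.6; 0 0 -0.015 0 0 0 -0.6; 0 0 -0.02 0 0 0 -0.6; 0 0 -0.02 0 0 0 -0.6"

```text
time_s: 7.4
eef_pos: [0.427, 0.0473, 0.0613]
tcp_rot: [3.141, 0.001, 1.886]
wrist_force: [0.7, -1.5, 10.2]
gripper_width: 0.029
```

carry_out --increments "0 0 -0.01 0 0 0 -0.6; 0 0 -0.03 0 0 0 -0.6; 0 0 -0.06 0 0 0 -0.6; 0 0 -0.1 0 0 0 -0.6; 0 0 -0.14 0 0 0 -0.6; 0 0 -0.17 0 0 0 -0.6; 0 0 -0.17 0 0 0 -0.6; 0 0 -0.17 0 0 0 -0.6; 0 0 -0.17 0 0 0 -0.6"

```text
time_s: 8.3
eef_pos: [0.425, 0.0475, 0.229]
tcp_rot: [-3.138, -0.001, 1.886]
wrist_force: [0.2, 0.9, -1.2]
gripper_width: 0.0293
```

Run:
```python
from fit import *
s=manip.read_state();print(s['eef_pos'],s['tcp_rot'],s['gripper_width'],s['wrist_force'])
c=cam('wrist'); save(c,'w3.png'); W=cloud(c);I=c['image']; np.savez('w3',W=W,I=I)
A=R.from_euler('xyz',s['tcp_rot']); T=A.inv().apply((W-s['eef_pos']).reshape(-1,3)).reshape(W.shape)
m=(abs(T[...,1])<.025)&(abs(T[...,0])<.1)&(T[...,2]>-.03)&(T[...,2]<.03)
print(np.nanpercentile(T[m],[0,5,50,95,100],axis=0).round(4),m.sum())
```

```text
[0.42497945 0.04746318 0.22898385] [-3.13768772e+00 -1.25529413e-03  1.88612476e+00] 0.029319333794571883 [ 0.21818975  0.88210458 -1.15742026]
[[-0.0615 -0.0242 -0.03  ]
 [-0.0201 -0.0145 -0.0252]
 [ 0.0182  0.0001 -0.0217]
 [ 0.0564  0.0151 -0.0115]
 [ 0.0574  0.024   0.0037]] 10915
```

View pics/w3.png

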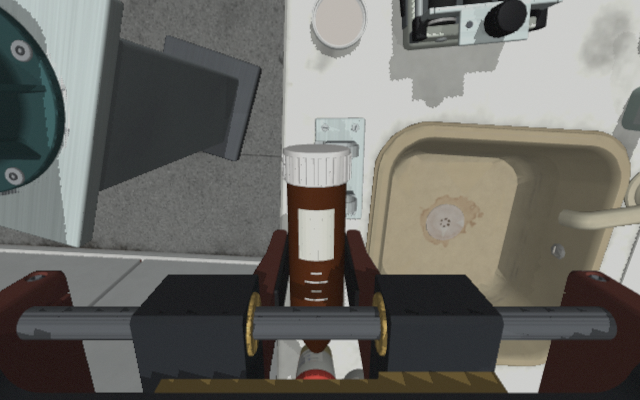

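The tube is held, with the cap toward +y and its end 57.4 mm ahead of the TCP. The rail at (340,190) is now empty. Moving above the front groove.

Run:
```python
from fit import *
s=manip.read_state()
print(inc([.4715,.3191,.23],23.0))
d=np.load('w3.npz');W=d['W'];A=R.from_euler('xyz',s['tcp_rot']); T=A.inv().apply((W-s['eef_pos']).reshape(-1,3)).reshape(W.shape)
m=(abs(T[...,1])<.004)&(T[...,2]>-.03)&(T[...,2]<-.015)&(T[...,0]>.005)&(T[...,0]<.040)
print('slope',np.polyfit(T[m][:,0],T[m][:,2],1),m.sum())
for a,b in((.005,.015),(.015,.03),(.03,.04),(.045,.056)):
    m=(abs(T[...,1])<.02)&(T[...,2]>-.03)&(T[...,2]<0)&(T[...,0]>a)&(T[...,0]<b);p=T[m]
    q=np.percentile(p,[1,99],axis=0); print(a,b,q[:,1].round(4),q[0,2].round(4))
```

```text
(array([ 0.2438,  0.1284, -0.0014]), array([-0.23, -0.09, -4.93]))
slope [ 0.01140424 -0.02394992] 1182
0.005 0.015 [-0.0196  0.0196] -0.0295
0.015 0.03 [-0.014   0.0146] -0.0249
0.03 0.04 [-0.0142  0.0144] -0.0247
0.045 0.056 [-0.0162  0.0166] -0.0266
```

carry_out --increments "0.03 0.016 -0.001 0 0 -1 -0.6; 0.06 0.032 -0.001 0 0 -2 -0.6; 0.09 0.048 -0.001 0 0 -3 -0.6; 0.12 0.064 -0.001 0 0 -4 -0.6; 0.15 0.08 -0.001 0 0 -4.93 -0.6; 0.18 0.096 -0.001 0 0 -4.93 -0.6; 0.21 0.112 -0.001 0 0 -4.93 -0.6; 0.23 0.122 -0.001 0 0 -4.93 -0.6; 0.2438 0.1284 -0.001 0 0 -4.93 -0.6; 0.2438 0.1284 -0.001 0 0 -4.93 -0.6; 0.2438 0.1284 -0.001 0 0 -4.93 -0.6; 0.2438 0.1284 -0.001 0 0 -4.93 -0.6"

```text
time_s: 9.55
eef_pos: [0.473, 0.3178, 0.2311]
tcp_rot: [-3.14, 0.001, 1.971]
wrist_force: [-0.2, 0.8, -0.2]
gripper_width: 0.0295
```

Run:
```python
from fit import *
s=manip.read_state();print(s['eef_pos'],s['tcp_rot'],s['gripper_width'],s['wrist_force'])
c=cam('wrist'); save(c,'w4.png'); W=cloud(c);I=c['image']; np.savez('w4',W=W,I=I)
M=np.array([.4924,.312]);a=np.radians(23.0)
r=np.array([[np.cos(a),-np.sin(a)],[np.sin(a),np.cos(a)]])
q=np.dstack([(W[...,:2]-M)@r,W[...,2]])
def pr(n,m): print(n,m.sum(),np.percentile(q[m],[1,50,99],axis=0).round(4).tolist(),line(W[m]))
pr('plate',box(q,-.07,.07,.07,.1,.079,.09))
pr('plate inner',box(q,-.07,.07,.06,.1,.069,.077))
pr('knob',box(q,-.03,.03,-.12,-.06,.107,.13))
pr('fence',box(q,-.07,.07,-.1,-.06,.08,.092))
for x in(-.033,0,.033):
    m=box(q,x-.012,x+.012,-.05,.06,.0585,.07)
    if m.sum()>50: pr('roller',m)
A=R.from_euler('xyz',s['tcp_rot']); T=A.inv().apply((W-s['eef_pos']).reshape(-1,3)).reshape(W.shape)
m=(abs(T[...,1])<.025)&(abs(T[...,0])<.1)&(T[...,2]>-.03)&(T[...,2]<.03); print(np.nanmax(T[m][:,0]))
```

```text
[0.47299008 0.31775398 0.23114171] [-3.14016659e+00  6.33976664e-04  1.97147184e+00] 0.02949073381704273 [-0.16659199  0.75393699 -0.22652299]
plate 1181 [[-0.0502, 0.0778, 0.0799], [0.0004, 0.0825, 0.0821], [0.0507, 0.0872, 0.084]] (array([0.4603, 0.388 , 0.082 ]), np.float64(22.9))Traceback (most recent call last):
  File "<stdin>", line 9, in <module>
  File "<stdin>", line 7, in pr
    return _quantile_unchecked(
        a, q, axis, out, overwrite_input, method, keepdims, weights)
    return _ureduce(a,
                    func=_quantile_ureduce_func,
    ...<5 lines>...
                    overwrite_input=overwrite_input,
                    method=method)
    r = func(a, **kwargs)
    result = _quantile(arr,
                       quantiles=q,
    ...<2 lines>...
                       out=out,
                       weights=wgt)
    slices_having_nans = np.isnan(arr[-1, ...])
                                  ~~~^^^^^^^^^
IndexError: index -1 is out of bounds for axis 0 with size 0
```

View pics/w4.png

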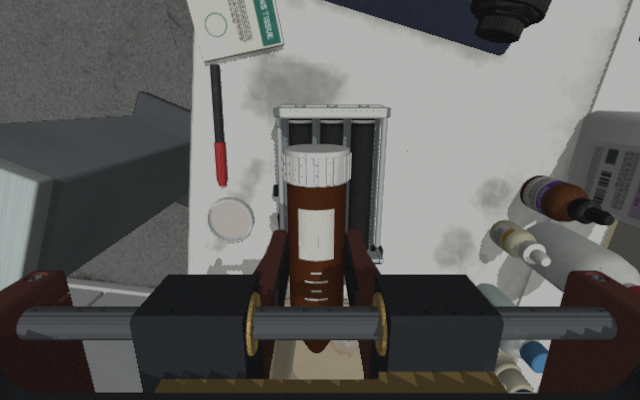

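The end plate fits at mixer y = 77.8–87.2 mm (inner face 78 expected) and ±50 mm in x, so the pose is good. The tube is over the front groove with the cap about 8 mm short of the plate. Lowering.

carry_out --increments "0 -0.0008 0.04 0 0 0 -0.6; 0 -0.0008 0.08 0 0 0 -0.6; 0 -0.0008 0.11 0 0 0 -0.6; 0 -0.0008 0.13 0 0 0 -0.6; 0 -0.0008 0.145 0 0 0 -0.6; 0 -0.0008 0.153 0 0 0 -0.6; 0 -0.0008 0.156 0 0 0 -0.6; 0 -0.0008 0.156 0 0 0 -0.6; 0 -0.0008 0.156 0 0 0 -0.6"

```text
time_s: 10.5
eef_pos: [0.4733, 0.3189, 0.0764]
tcp_rot: [3.14, -0.0, 1.972]
wrist_force: [0.2, 0.0, -0.5]
gripper_width: 0.0294
```

carry_out --increments "0 -0.001 0.002 0 0 0 -0.6; 0 -0.0015 0.004 0 0 0 -0.6; 0 -0.0015 0.006 0 0 0 -0.6; 0 -0.0015 0.0075 0 0 0 -0.6; 0 -0.0015 0.0085 0 0 0 -0.6; 0 -0.0015 0.0085 0 0 0 -0.6; 0 -0.0015 0.0085 0 0 0 -0.6"

```text
time_s: 11.2
eef_pos: [0.4717, 0.3183, 0.0672]
tcp_rot: [3.141, 0.0, 1.972]
wrist_force: [1.1, -0.3, 0.7]
gripper_width: 0.0293
```

carry_out --increments "0 0 0 0 0 0 -0.3; 0 0 0 0 0 0 -0.2; 0 0 0 0 0 0 -0.05; 0 0 0 0 0 0 0.1; 0 0 0 0 0 0 0.1; 0 0 0 0 0 0 0.1; 0 0 -0.01 0 0 0 0.1; 0 0 -0.03 0 0 0 0.1; 0 0 -0.06 0 0 0 0.1; 0 0 -0.1 0 0 0 0.1; 0 0 -0.13 0 0 0 0.1; 0 0 -0.13 0 0 0 0.1; 0 0 -0.13 0 0 0 0.1"

```text
time_s: 12.5
eef_pos: [0.4717, 0.3183, 0.1981]
tcp_rot: [3.14, -0.0, 1.972]
wrist_force: [-0.5, 0.3, 0.5]
gripper_width: 0.0481
```

```bash
cat > look.py <<'E'
from fit import *
import sys
s=manip.read_state();print(s['time_s'],s['eef_pos'],s['gripper_width'])
c=cam('wrist'); save(c,sys.argv[1]+'.png'); W=cloud(c);I=c['image']; hsv=cv2.cvtColor(I,cv2.COLOR_RGB2HSV).astype(int)
M=np.array([.4925,.3121]);a=np.radians(23.0)
r=np.array([[np.cos(a),-np.sin(a)],[np.sin(a),np.cos(a)]])
q=np.dstack([(W[...,:2]-M)@r,W[...,2]])
def pr(n,m):
    if m.sum()>10: print(n,m.sum(),np.percentile(q[m],[1,50,99],axis=0).round(4).tolist(),line(W[m]))
pr('plate',box(q,-.07,.07,.07,.1,.079,.09))
pr('knob',box(q,-.03,.03,-.12,-.03,.107,.13))
pr('fence',box(q,-.07,.07,-.1,-.02,.082,.092)&(hsv[...,1]<60)&((q[...,0]>.005)|(q[...,0]<-.04)))
pr('amber',box(q,-.06,.03,-.08,.08,.066,.1)&(hsv[...,0]<15)&(hsv[...,1]>90))
pr('ambercrest',box(q,-.06,.03,-.08,.08,.085,.1)&(hsv[...,0]<15)&(hsv[...,1]>90))
pr('cap',box(q,-.04,.0,.04,.0765,.079,.1))
print('knob inc',inc(list(M+r@np.array([float(sys.argv[2]),float(sys.argv[3])]))+[float(sys.argv[4])],23.0))
E
python3 look.py w5 0 -.09 .2
```

```text
12.5 [0.47167416 0.31833428 0.19814098] 0.04814440598911223
plate 1504 [[-0.0505, 0.0707, 0.08], [-0.002, 0.082, 0.0821], [0.0502, 0.0869, 0.0884]] (array([0.4598, 0.3871, 0.0822]), np.float64(23.49))
knob 310 [[-0.0121, -0.0856, 0.1073], [-0.0004, -0.0795, 0.1126], [0.0118, -0.0737, 0.1144]] (array([0.5232, 0.2387, 0.1119]), np.float64(23.51))
fence 713 [[-0.055, -0.0994, 0.0823], [0.0177, -0.0774, 0.087], [0.0295, -0.0687, 0.0886]] (array([0.5313, 0.2419, 0.0867]), np.float64(12.01))
amber 2146 [[-0.031, -0.0434, 0.0778], [-0.0166, 0.0042, 0.0866], [-0.0023, 0.0533, 0.0914]] (array([0.4745, 0.3122, 0.086 ]), np.float64(112.69))
ambercrest 1400 [[-0.0279, -0.0322, 0.0851], [-0.0157, 0.0067, 0.0881], [-0.005, 0.0534, 0.0915]] (array([0.4738, 0.3152, 0.088 ]), np.float64(112.57))
cap 1292 [[-0.0321, 0.0403, 0.0797], [-0.0165, 0.0575, 0.0897], [-0.001, 0.071, 0.0938]] (array([0.4552, 0.3579, 0.0887]), np.float64(118.17))
knob inc (array([-0.1038,  0.0177, -0.0031]), array([-0.03,  0.01,  0.  ]))
```

View pics/w5.png

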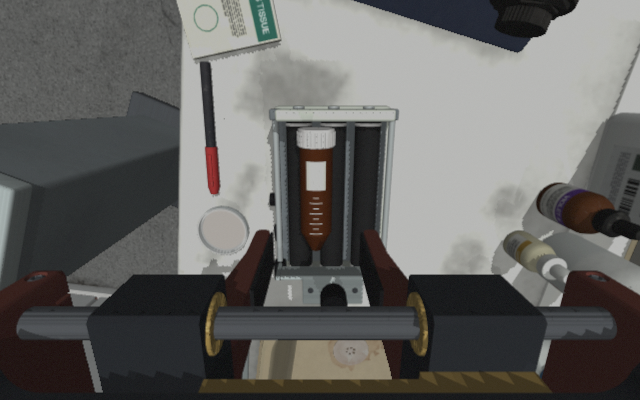

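The tube lies in the front groove: crest 90 mm, axis 0.4° off the rollers, cap end about y = +71 mm. The knob is at y ≈ −86 mm, so the fence is at about 4 mm. I'll grip the knob across x and slide it about 25 mm.

carry_out --increments "-0.03 0.005 0.01 0 0 0 0.1; -0.06 0.01 0.02 0 0 0 0.1; -0.09 0.015 0.03 0 0 0 0.1; -0.0996 0.0172 0.045 0 0 0 0.1; -0.0996 0.0172 0.06 0 0 0 0.1; -0.0996 0.0172 0.07 0 0 0 0.1; -0.0996 0.0172 0.085 0 0 0 0.1; -0.0996 0.0172 0.095 0 0 0 0.1; -0.0996 0.0172 0.101 0 0 0 0.1; -0.0996 0.0172 0.101 0 0 0 0.1; -0.0996 0.0172 0.101 0 0 0 0.1"

```text
time_s: 13.65
eef_pos: [0.5261, 0.2334, 0.0962]
tcp_rot: [3.142, 0.0, 1.972]
wrist_force: [0.5, -0.3, -0.2]
gripper_width: 0.0485
```

carry_out --increments "0 0 0 0 0 0 -0.2; 0 0 0 0 0 0 -0.4; 0 0 0 0 0 0 -0.6; 0 0 0 0 0 0 -0.7; 0 0 0 0 0 0 -0.7; 0 0 0 0 0 0 -0.7" --squeeze 12

```text
time_s: 14.25
eef_pos: [0.5257, 0.233, 0.0964]
tcp_rot: [-3.141, 0.0, 1.972]
wrist_force: [-3.0, -1.2, 6.0]
gripper_width: 0.0238
```

carry_out --increments "0.002 0 0 0 0 0 -0.7; 0.005 0 0 0 0 0 -0.7; 0.008 0 0 0 0 0 -0.7; 0.011 0 0 0 0 0 -0.7; 0.014 0 0 0 0 0 -0.7; 0.016 0 0 0 0 0 -0.7; 0.018 0 0 0 0 0 -0.7; 0.02 0 0 0 0 0 -0.7; 0.022 0 0 0 0 0 -0.7; 0.0235 0 0 0 0 0 -0.7; 0.025 0 0 0 0 0 -0.7; 0.025 0 0 0 0 0 -0.7; 0.025 0 0 0 0 0 -0.7; 0.025 0 0 0 0 0 -0.7"

```text
time_s: 15.65
eef_pos: [0.516, 0.2559, 0.0964]
tcp_rot: [-3.141, 0.0, 1.972]
wrist_force: [-2.6, -0.7, 6.0]
gripper_width: 0.0238
```

carry_out --increments "0 0 0 0 0 0 -0.4; 0 0 0 0 0 0 -0.1; 0 0 0 0 0 0 0.1; 0 0 0 0 0 0 0.2; 0 0 0 0 0 0 0.2; 0 0 -0.01 0 0 0 0.2; 0 0 -0.04 0 0 0 0.2; 0 0 -0.08 0 0 0 0.2; -0.02 0 -0.12 0 0 0 0.2; -0.05 0 -0.16 0 0 0 0.2; -0.06 0 -0.18 0 0 0 0.2; -0.06 0 -0.18 0 0 0 0.2; -0.06 0 -0.18 0 0 0 0.2"

```text
time_s: 16.95
eef_pos: [0.5395, 0.201, 0.2762]
tcp_rot: [3.141, -0.0, 1.972]
wrist_force: [0.3, -0.5, -1.3]
gripper_width: 0.0527
```

```bash
python3 look.py w6 0 -.09 .2
```

```text
16.95 [0.53947493 0.20102531 0.27617981] 0.052656707473647354
knob 457 [[-0.0112, -0.0728, 0.1091], [-0.0001, -0.0609, 0.1131], [0.011, -0.0502, 0.1151]] (array([0.5163, 0.2558, 0.1129]), np.float64(70.64))
fence 779 [[-0.0545, -0.0763, 0.0854], [0.0204, -0.0528, 0.0872], [0.0546, -0.0445, 0.0891]] (array([0.5298, 0.2666, 0.0872]), np.float64(19.12))
amber 2046 [[-0.0307, -0.0414, 0.0771], [-0.0151, 0.0029, 0.0863], [-0.002, 0.0539, 0.0913]] (array([0.4761, 0.3108, 0.0857]), np.float64(112.14))
ambercrest 1251 [[-0.0278, -0.0293, 0.0851], [-0.0154, 0.0056, 0.0881], [-0.0048, 0.0538, 0.0916]] (array([0.4745, 0.3144, 0.0881]), np.float64(111.98))
cap 484 [[-0.0302, 0.0402, 0.0798], [-0.0156, 0.0473, 0.0888], [-0.0019, 0.0551, 0.0925]] (array([0.4595, 0.3495, 0.0879]), np.float64(24.73))
knob inc (array([0.0301, 0.0009, 0.0751]), array([-0.1 , -0.04,  0.  ]))
```

View pics/w6.png

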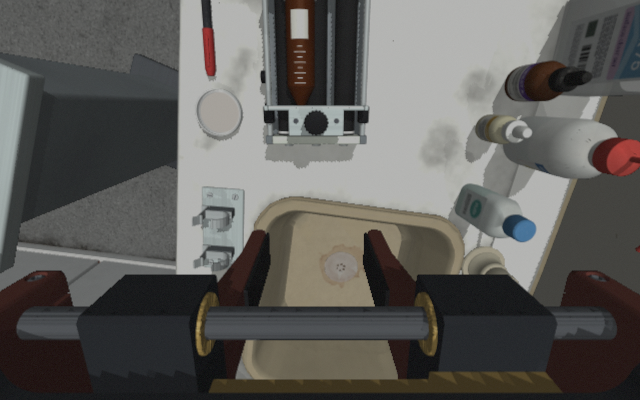

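The picture shows the tube tail at (302,100) up against the fence, the knob at (316,122), the clips empty at (220,230), and the gripper clear. Handing in.

```bash
python3 -c "
from station import manip
print(manip.job_done())"
```

```text
the job is handed in; nothing more can be done
None
```

The tube is out of its clips and in the mixer's front groove, shut in by the fence with about 4 mm of play. The job is handed in after about 17 s of robot time; no verdict was given.

- **Unclipping:** I gripped the bare middle of the tube, pushed it about 20 mm forward over the leaves, then lifted it. Wrist force read about 10 N per axis at most. The first push came up about 3 mm short, so I pushed 4 mm further before lifting.
- **Laying down:** I lowered the tube into the front groove and released it about 1 mm above its bed. The tube was about 9 mm above the fingertips, right at the roller limit, so I did not go lower.
- **Fence:** The knob showed the fence starting at about 4 mm, not fully open. I slid it by the knob to about 29 mm.

**Last checks (wrist camera):**
- **Fence:** the knob is at mixer y = -61 mm and the fence face at about -44 mm. Both agree with a fence position of 29 mm, inside the 23–36 mm allowed.
- **Tube:** it lies in the front groove at about x = -16 mm. The top of the tube is at 90–91 mm, which puts its axis at about 75 mm, within 1° of the rollers.
- **Surroundings:** the gripper is well clear. The dish and pen look undisturbed. I did not measure the other bystanders again, but the arm never went near them at low height.

No check failed.

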